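Hold a round bar centred in a clamped plate for tacking

ROBOT

A 7-joint arm with a two-finger parallel gripper is mounted at the origin on the work surface. World frame = base frame: x ahead of the robot, y to its left, z up, the work surface at z = 0. Lengths are in m, angles in rad, forces in N, time in s.
With the tool pointing down it reaches from about 0.425 to 0.825 m from the base axis. Payload 3.6 kg.
Tool frame: the origin (TCP) lies at the very end of the fingers, on their centre line; the grasp point (between the pads) lies 19 mm behind it; z points along the fingers, y is the line along which they close (so a half turn about z gives the same grasp; the last joint's range is limited). The gripper opens to 85 mm and grips with 20 to 120 N. Pads are 22 mm wide; open, the fingers measure 114 mm over their backs; the gripper's body (76 mm by 85 mm) begins 54 mm behind the grasp point. The pads swing forward as they close: fully open they stand 13 mm farther back than shut.
Start: joints at [1.188, 0.615, -0.013, 1.423, 0.008, 1.103, -0.04], TCP at [0.226, -0.609, 0.231] pointing down, gripper open.
Joint ranges: [-3.12, 3.12], [-0.3, 2.06], [-1.34, 1.32], [0.26, 2.42], [-1.36, 4.5], [0.01, 1.98], [-2.84, 2.84]. Speed limits (rad/s): [2.79, 2.79, 3.14, 3.14, 3.14, 3.14, 3.14].

INTERFACE

Orientations are given as a unit quaternion [x, y, z, w].
In Python, from cell import ctrl, vision, workorder, nets gives the robot as it stands.
- The arm moves only by the tool step_hand, called after ">>>" as name([rows], argument=value, ...), one row to a line, values as JSON. Schema: {"type":"object","properties":{"rows":{"type":"array","items":{"type":"array","prefixItems":[{"type":"number"},{"type":"array","items":{"type":"number"},"minItems":3,"maxItems":3},{"type":"number"}],"minItems":3,"maxItems":3},"minItems":1,"maxItems":20},"only":{"type":"string"},"quiet":{"type":"boolean"},"lines":{"type":"string"}},"required":["rows"],"additionalProperties":false}. rows is a list of rows, 1 to 20 of them, each written [opening, [dx, dy, dz], turn]: the opening from 0.0 (shut) to 1.0 (fully open), then dx, dy, dz in normalised numbers (1 is 75 cm), then a turn about the tool's z in fractions of the full range, 1 being 2 pi rad; each row is the pose to reach, as a shift and turn from the pose commanded when the call began, along the tool's axes at that moment; what a row does not reach only later rows make up. A row lasts 1/8 s, in which the tool goes at most 0.0625 m and 0.188 rad, less where a joint would pass 70% of its speed; a pose out of reach is approached as far as the arm can. The fingers move at their own pace and stop on an object; the grip force is fixed at half the most. Time passes only in rows, so rows that do not move let the fingers close. The tool returns the time, the measured TCP pose, the force, the opening and the grip force at its end. only (a regular expression) keeps the lines of the reply that match it, lines (a string "A,B") keeps lines A to B, and quiet returns only ok. A shift or turn number past 1, either way, is cut back to 1. Input that does not fit is refused with a message, and nothing moves.
- ctrl.sense(): the state, without advancing time (a new reading comes with each control period).
- vision.read_camera(name): name is "scene" or "top"; returns (picture, depth): 400x640x3 uint8, red, green, blue; 400x640 float32, m along the optical axis (not along the pixel's ray), 0 where there is no reading.
- vision.camera_params(name): a dict with "vfov" (degrees; the focal length in pixels is half the picture's height over the tangent of half this angle, whatever the lens; pixels are square), "cx", "cy" (the principal point, pixels), "eye" and "attitude" of the camera in the world. Camera axes: x right, y up, looking along -z (the intrinsics and any distortion apply to the point x, -y, -z); pixel columns grow to the right and rows downward; lengths in m; the calibration is good to about 2 mm. A picture is of the moment at which its call begins. camera_params takes no time and is no camera call.
- workorder.job_done(): hands the job in; it is judged then, once.
Trained networks look in the newest picture that a camera, given by its name, has taken for a name from the list of things; names that differ only in an ending like _2 or _b are one class to them, and where a whole thing is asked for, a point or a joint stands for the part that bears it (a point fixed in the world has none). Each returns a list of dicts, best first, with "confidence" (0 to 1); they miss things now and then, are a little off and sometimes report something else, mostly with a low value. They report only what shows in the picture. A call takes as long as a camera call. They do not tell look-alikes from the thing itself.
- nets.cut_out(camera, label): "pixels" (400x640 bool, what is visible of it) and "extent" ([centre column, centre row, width, height] in pixels, round what is visible of it).
The state is a dict: "time_s": time; "joints": joint angles; "qd": joint speeds; "joint_torque": joint torques, N m; "tcp_pos": TCP position; "orientation": TCP orientation; "ft_force": force on the tool from outside, world axes, zero at the start; "moment": the same for the moment, N m; "gripper_width": opening from 0.0 (shut) to 1.0 (fully open); "gripper_force": force on a finger pad.
Only numpy, scipy, OpenCV 4.12 (cv2) and the standard library are available. Lean on these libraries where they do the work, as an engineer would, in place of code of your own. Each camera call takes 0.05 s, during which the arm holds its last target. There are 200 camera calls.

TASK

First swing the cam lever of the fit-up fixture fully round, so that the drilled plate is clamped against its fence. Then take the long round bar from the rack and lower it upright through the plate's hole without touching the plate, until its foot is about midway between the plate's underside and the fixture's base. Finish holding it there in the gripper, still and centred in the hole and touching nothing else, ready to be tacked; leave everything else on the bench where it is.

Things in the scene. Friction and masses are not known exactly. Their poses are not given: they have to be found in the camera images.
- fixture: Fit-up fixture, bare steel, fixed. Base slab 170 (x) by 230 (y) by 10 mm; on it an open frame holds the plate between side guides (tops 73 mm above the bench), fence across the +y end (top 80 mm), cam lever at the -y end. Origin on the bench under the hole's centre as it is once clamped; z up, y from lever to fence. The lever's upright pivot axis is at x = 0, y = -79 mm.
- cam_lever (a joint): Cam lever, turning about an upright axis (rad): 0 = free, arm along the fixture's -y; grows anticlockwise seen from above; at 1.57 the arm points along the fixture's +x and the cam clamps the plate; stop at 1.6. Starts at 0 to 0.3. Stays where it is left (about 2 N of friction at the knob, a little more while the cam pushes the plate).
- knob_top (a point): Centre of the top of the cam lever's grip: an upright black cylinder 18 mm in diameter and 40 mm tall, its top 124 mm above the bench, standing 75 mm from the pivot axis on a flat arm whose top is 84 mm above the bench.
- plate: Loose steel plate 100 by 100 by 12 mm, 0.85 kg, flat in the fixture, underside 65 mm and top 77 mm above the bench, with a through hole of 30 mm diameter in its centre. It slides only along the fixture's y, and starts 3 to 5.5 mm short of the fence. Origin at the centre of its underside, z up.
- bore (a point): Centre of the hole's mouth, on the plate's top face (77 mm above the bench); z along the hole, up. Below the plate is 55 mm of free height down to the fixture's base (top 10 mm above the bench).
- rack: Bar rack, fixed: flat steel bar 240 (x) by 60 (y) by 8 mm with three upright square-tube sockets (inside 19 by 19 mm, tops 53 mm above the bench) in a row along its x axis at -70, 0 and +70 mm. The bars stand on the flat bar in the sockets; which bar is in which changes. Origin at the centre of its underside.
- long_bar: The long round steel bar, 16 mm in diameter, 200 mm long, about 0.31 kg, standing upright in one socket of the rack (top 208 mm above the bench, the tallest of the three). Origin at the centre of its foot (lower end); z along the bar, up.
- short_bar: Another round bar, 16 mm in diameter but only 130 mm long, standing in the rack; not wanted. Origin at the centre of its foot.
- square_bar: Square bar, 16 by 16 by 130 mm, standing in the rack; not wanted. Origin at the centre of its foot.
- hammer: Hammer lying on the bench; leave alone.
- spare_ring: White ring, 84 mm across, 10 mm high, lying on the bench; leave alone. Origin at the centre of its underside.
- wrench: Open-ended wrench lying on the bench; leave alone.
- paste_jar: Grey jar, 64 mm across, 75 mm high, standing on the bench; leave alone. Origin at the centre of its underside.
- angle_offcut: Offcut of steel angle, 90 by 50 mm, 50 mm high, lying on the bench; leave alone.
Things that resemble listed ones, but are neither listed nor needed, are in the scene too. Leave any green or purple look-alike of the long_bar alone.

How it is judged:
By the outcome, as a careful person would: the job done as asked, in the order asked, and still so for the second after the job is handed in, while the arm keeps its last pose, push and grip.
It also fails if it takes over 58 s, if anything falls off the work surface, if the arm or the gripper's body presses on something with over 40 N, if the wrist force passes 120 N, or if a joint passes its speed limit or range.

## Working session

There is one attempt and no reset: what is moved stays moved. The work goes in short steps, Python scripts to look and compute and a tool call to move; the robot and the scene stay as the last step left them, time stands still between calls to the robot, and variables do not carry over. Pictures are saved under pics/ and viewed, at most 10 in all, crops included, and the job is handed in when it is done.

```bash
ls; mkdir -p pics; cat > h.py <<'E'
import numpy as np, cv2
from cell import ctrl, vision, workorder, nets
from scipy.spatial.transform import Rotation as R
def shot(c,name=None):
    im,d=vision.read_camera(c)
    if name: cv2.imwrite(f'pics/{name}.png',im[:,:,::-1])
    return im,d
def pts(c,d):
    p=vision.camera_params(c); f=200/np.tan(np.radians(p['vfov'])/2)
    v,u=np.mgrid[0:400,0:640]
    P=np.stack([(u-p['cx'])/f*d,-(v-p['cy'])/f*d,-d],-1)
    a=np.array(p['attitude']); 
    M=R.from_quat(a).as_matrix() if a.size==4 else a.reshape(3,3)
    return P@M.T+np.array(p['eye'])
E
python3 - <<'E'
from h import *
for c in('scene','top'):
    im,d=shot(c,c+'0'); print(vision.camera_params(c)); P=pts(c,d); print((d>0).mean(),np.percentile(P[d>0][:,2],[1,25,50,75]))
s=ctrl.sense(); print(s)
E
```

```text
pics
{'vfov': 44.16691817602852, 'cx': 315.42712338687573, 'cy': 196.94038838593698, 'eye': array([ 1.33429862, -0.44797433,  0.68571122]), 'attitude': array([0.41368369, 0.24046815, 0.42473066, 0.76853415])}
0.99604296875 [-7.53396990e-01 -3.47555182e-03 -1.64608037e-06  2.97795627e-02]
{'vfov': 55.65710778332595, 'cx': 320.898815889669, 'cy': 197.3119234592031, 'eye': array([0.52170199, 0.00606724, 0.91790619]), 'attitude': array([-0.02537253,  0.01158772,  0.71521646, -0.69834617])}
0.996046875 [-7.51938655e-01  2.21438763e-04  2.00790412e-03  4.23480644e-03]
{'time_s': 0.1, 'joints': array([ 1.18852153,  0.61583808, -0.01262476,  1.42472322,  0.00810503,
        1.10339921, -0.04038495]), 'qd': array([-0.00078669, -0.00325091, -0.00060448, -0.00413922,  0.00076942,
       -0.00058899, -0.00086716]), 'joint_torque': array([ 1.25493876e-03, -4.70385182e+01,  2.60320259e-01, -1.71572167e+01,
        1.01532351e-02,  5.83015018e-03,  1.41307834e-05]), 'tcp_pos': array([ 0.22618361, -0.60865342,  0.23024896]), 'orientation': array([ 9.84211141e-01,  1.76994594e-01, -2.19042355e-04, -1.13796489e-03]), 'ft_force': array([ 0.55989497, -0.82236816,  0.1785173 ]), 'moment': array([-0.00076078,  0.05705074, -0.00788526]), 'gripper_force': 0.0, 'gripper_width': 0.9987805260256314}
```

View pics/scene0.png

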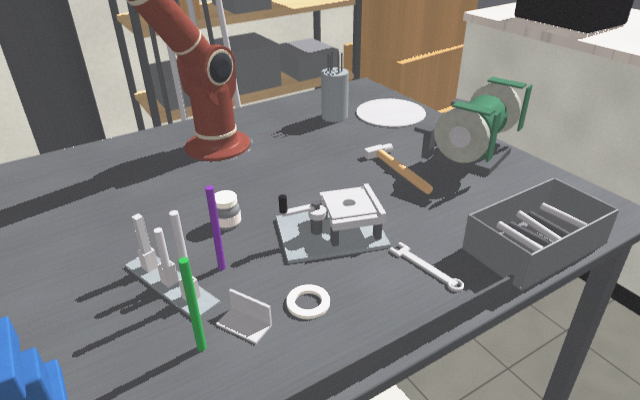

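View pics/top0.png

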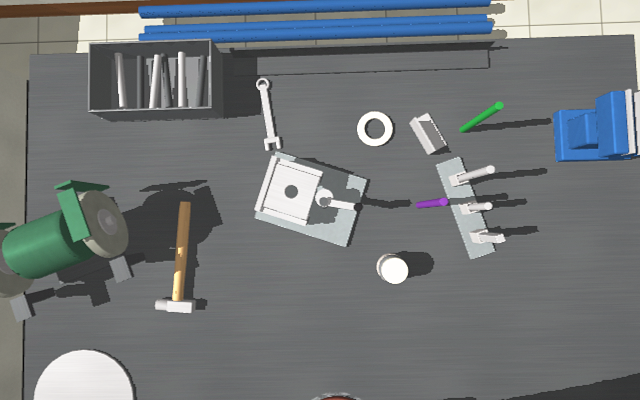

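```bash
python3 - <<'E'
from h import *
for c in('scene','top'):
    im,d=shot(c); P=pts(c,d)
    for l in ['fixture','cam_lever','knob_top','plate','rack','long_bar','short_bar','square_bar']:
        for r in nets.cut_out(c,l)[:3]:
            m=r['pixels']&(d>0); Q=P[m]
            if len(Q)==0: continue
            h=np.percentile(Q[:,2],98); T=Q[Q[:,2]>h-.006]
            print(c,l,round(r['confidence'],2),np.round(r['extent']),'top z',h.round(4),'mean',np.median(T,0).round(4),'rng',np.ptp(T,axis=0).round(3))
E
```

```text
scene fixture 0.66 [332. 224. 116.  79.] top z 0.0996 mean [ 0.5493 -0.0596  0.1119] rng [0.02  0.017 0.032]
scene cam_lever 0.74 [302. 207.  56.  28.] top z 0.1232 mean [ 0.5482 -0.0594  0.1227] rng [0.016 0.015 0.008]
scene knob_top 0.95 [301. 208.  48.  32.] top z 0.1236 mean [ 0.5475 -0.0579  0.1227] rng [0.02  0.016 0.007]
scene knob_top 0.43 [347. 203.  58.  33.] top z 0.0789 mean [0.5879 0.0844 0.0766] rng [0.126 0.124 0.007]
scene knob_top 0.35 [173. 281.  92.  68.] top z 0.054 mean [ 0.5459 -0.3276  0.0522] rng [0.27  0.073 0.123]
scene plate 0.84 [347. 204.  58.  32.] top z 0.0789 mean [0.5873 0.0847 0.0766] rng [0.13  0.124 0.007]
scene rack 0.91 [175. 283.  93.  67.] top z 0.0524 mean [ 0.5389 -0.3282  0.051 ] rng [0.153 0.072 0.009]
scene long_bar 0.8 [217. 228.  24.  82.] top z 0.1991 mean [ 0.5509 -0.2123  0.198 ] rng [0.013 0.015 0.008]
scene long_bar 0.66 [178. 234.  19.  50.] top z 0.2082 mean [ 0.6077 -0.298   0.2068] rng [0.016 0.016 0.007]
scene long_bar 0.66 [192. 303.  27.  91.] top z 0.1999 mean [ 0.7292 -0.3238  0.1992] rng [0.015 0.015 0.008]
scene short_bar
[... 585 characters left out ...]
mean [ 0.5423 -0.0558  0.1258] rng [0.015 0.015 0.007]
top rack 0.65 [463. 210.  58.  99.] top z 0.055 mean [ 0.5371 -0.3123  0.0543] rng [0.162 0.13  0.153]
top long_bar 0.75 [482. 117.  43.  34.] top z 0.2038 mean [ 0.7249 -0.3206  0.202 ] rng [0.014 0.015 0.007]
top long_bar 0.66 [433. 202.  34.  10.] top z 0.2037 mean [ 0.5466 -0.2095  0.202 ] rng [0.013 0.015 0.005]
top long_bar 0.54 [476. 172.  35.  14.] top z 0.2114 mean [ 0.6038 -0.2955  0.2096] rng [0.015 0.016 0.007]
top short_bar 0.75 [482. 206.  25.   8.] top z 0.1422 mean [ 0.5377 -0.3166  0.1402] rng [0.014 0.015 0.005]
top square_bar 0.55 [493. 239.  29.  14.] top z 0.1415 mean [ 0.4711 -0.3386  0.1397] rng [0.018 0.017 0.006]
```

The scene view shows the long bar at the rack's near end (178,234), between green and purple look-alikes. The knob is at (283,203) and the hole at (349,202). In the top view the bar's tip is at (490,171), the hole at (291,191), and the lever arm points right. Next I'll fit the poses precisely.

```bash
cat >> h.py <<'E'
def onplane(c,uv,z):
    p=vision.camera_params(c); f=200/np.tan(np.radians(p['vfov'])/2)
    uv=np.atleast_2d(uv).astype(float)
    D=np.stack([(uv[:,0]-p['cx'])/f,-(uv[:,1]-p['cy'])/f,-np.ones(len(uv))],-1)@R.from_quat(p['attitude']).as_matrix().T
    e=np.array(p['eye']); return e+D*((z-e[2])/D[:,2])[:,None]
def hole(c,d,P,near=(0.585,0.085),r=.025,zt=None):
    # pixels well below plate top within r of guess, seen on the 77 mm plane
    v,u=np.mgrid[0:400,0:640]; uv=np.stack([u.ravel(),v.ravel()],1)
    Q=onplane(c,uv,.077); k=np.hypot(Q[:,0]-near[0],Q[:,1]-near[1])<r
    z=P[:,:,2].ravel(); zt=np.median(z[k]) if zt is None else zt
    h=k&(z<zt-.004)&(d.ravel()>0)
    return Q[h].mean(0),h.sum(),zt,2*np.sqrt(np.ptp(Q[h][:,0])*np.ptp(Q[h][:,1]))/2
E
python3 - <<'E'
from h import *
for c in('scene','top'):
    im,d=shot(c); P=pts(c,d)
    print(c,'hole',hole(c,d,P))
    X=P.reshape(-1,3); near=np.hypot(X[:,0]-.57,X[:,1]-.05)<.2
    for lo,hi in((.005,.016),(.074,.084)):
        s=X[near&(X[:,2]>lo)&(X[:,2]<hi)][:,:2]; print(lo,len(s),cv2.minAreaRect((s*1000).astype(np.float32)))
    # hub/arm
    s=X[near&(X[:,2]>.083)&(X[:,2]<.093)]; print('arm',len(s),s.mean(0))
    k=X[near&(X[:,2]>.115)&(X[:,2]<.135)]; print('knob',len(k),k.mean(0),k.min(0),k.max(0))
    k=X[(np.hypot(X[:,0]-.605,X[:,1]+.297)<.02)&(X[:,2]>.204)]; print('bar',len(k),(k.min(0)+k.max(0))/2)
    k=X[(np.hypot(X[:,0]-.54,X[:,1]+.32)<.16)&(X[:,2]<.012)&(X[:,2]>.0045)]; print('rack',cv2.minAreaRect((k[:,:2]*1000).astype(np.float32)))
    cv2.imwrite(f'pics/{c}z.png',cv2.resize((im[150:260,250:380] if c=='top' else im[170:270,265:395])[:,:,::-1],None,fx=5,fy=5,interpolation=cv2.INTER_CUBIC))
E
```

```text
scene hole (array([0.5851301 , 0.08506464, 0.077     ]), np.int64(57), np.float64(0.07582330010403704), np.float64(0.02382908239373538))
0.005 3306 ((614.4647216796875, 48.14640808105469), (264.46099853515625, 281.2409362792969), 75.74349975585938)
0.074 1556 ((567.0018920898438, 46.77418518066406), (220.60079956054688, 131.21202087402344), 69.97210693359375)
arm 157 [ 0.55471638 -0.01244809  0.08651951]
knob 52 [ 0.54604886 -0.05778608  0.12127302] [ 0.53365952 -0.06601567  0.11518431] [ 0.55275974 -0.05000388  0.12541501]
bar 54 [ 0.60517841 -0.29791472  0.20661983]
rack ((545.1918334960938, -277.2789306640625), (282.4232177734375, 137.01792907714844), 17.80171775817871)
top hole (array([0.58091405, 0.08868652, 0.077     ]), np.int64(136), np.float64(0.07751191675499797), np.float64(0.02698199407176298))
0.005 4184 ((571.6318969726562, 50.983673095703125), (385.7937927246094, 390.4270324707031), 13.459020614624023)
0.074 2732 ((568.2431640625, 51.961830139160156), (210.2893524169922, 127.41526794433594), 71.02042388916016)
arm 285 [0.55927826 0.01269083 0.08640766]
knob 57 [ 0.54199432 -0.05549173  0.12547081] [ 0.53484294 -0.06447793  0.11633916] [ 0.5496797  -0.04750967  0.12931497]
bar 63 [ 0.60410271 -0.29629743  0.20864772]
rack ((542.5932006835938, -322.0714111328125), (310.8698425292969, 311.7982482910156), 0.7768704295158386)
```

View pics/topz.png

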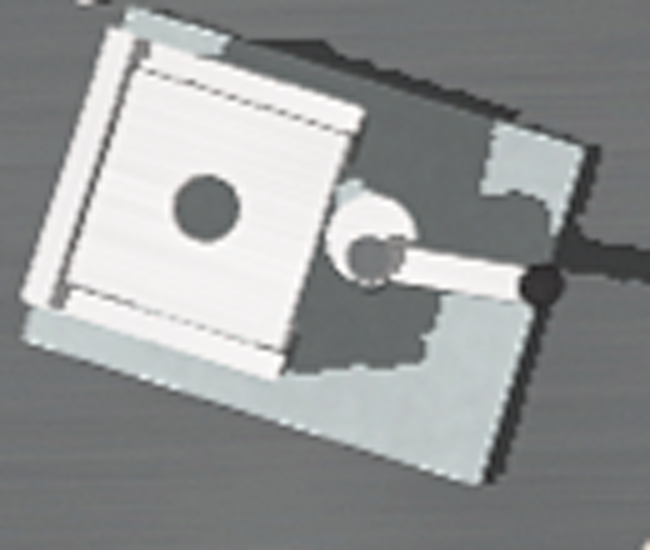

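The zoomed top view gives the base corners at crop pixels (130,8), (22,345), (487,487) and (585,148). The hole is at (207,208), the pivot pin near (373,260) and the knob at (542,284).

```bash
python3 - <<'E'
from h import *
f=lambda uv,z: onplane('top',np.array(uv)/5+[249.6,149.6],z)[:,:2]
C=f([(130,8),(22,345),(487,487),(585,148)],.01); print(C, C.mean(0))
ya=(C[0]+C[1]-C[2]-C[3])/2; print('y axis',ya,np.linalg.norm(ya)); ya/=np.linalg.norm(ya)
H=f([(207,208)],.077)[0]; K=f([(542,284)],.124)[0]; V=f([(373,260)],.09)[0]
xa=np.array([ya[1],-ya[0]])
print('yaw',np.degrees(np.arctan2(-ya[0],ya[1])),'hole',H,'knob',K,'piv',V,np.linalg.norm(K-V))
piv=H+ya*.004-ya*.079; print('pivot est',piv,'knob in fix',(K-piv)@xa,(K-piv)@ya, 'end',piv+.075*xa)
s=ctrl.sense(); Rm=R.from_quat(s['orientation']).as_matrix(); print(Rm.round(4),s['tcp_pos'])
E
```

```text
[[ 0.68386566  0.13027786]
 [ 0.52216081  0.18506035]
 [ 0.44949603 -0.03614383]
 [ 0.61026488 -0.08747853]] [0.56644684 0.04792896]
y axis [0.07313278 0.21948028] 0.2313438978014883
yaw -18.428531821000746 hole [0.58115955 0.08825363] knob [ 0.54250391 -0.05609676] piv [0.55565287 0.0147082 ] 0.07201553518856618
pivot est [0.55745043 0.01709972] knob in fix 0.00895894008340058 -0.07416778553980198 end [ 0.62860434 -0.00660939]
[[ 9.374e-01  3.484e-01 -0.000e+00]
 [ 3.484e-01 -9.374e-01  1.000e-04]
 [ 0.000e+00 -1.000e-04 -1.000e+00]] [ 0.22641243 -0.60922694  0.23127659]
```

The manual's scale: shifts go in shares of 75 cm and turns go in shares of 2 pi rad. Converting my numbers, 0.49 m is 0.6533, -0.407 m is -0.5427, -1.013 rad is -0.1612.

>>> step_hand([
  [0.5, [0.2133, -0.1733, 0], -0.0541],
  [0.5, [0.44, -0.36, 0], -0.1082],
  [0.5, [0.6533, -0.5427, 0], -0.1612],
  [0.5, [0.6533, -0.5427, 0], -0.1612],
  [0.5, [0.6533, -0.5427, 0], -0.1612],
  [0.5, [0.6533, -0.5427, 0], -0.1612],
  [0.5, [0.6533, -0.5427, 0], -0.1612],
  [0.5, [0.6533, -0.5427, 0], -0.1612],
  [0.5, [0.6533, -0.5427, 0], -0.1612],
  [0.5, [0.6533, -0.5427, 0], -0.1612],
  [0.5, [0.6533, -0.5427, 0], -0.1612],
  [0.5, [0.6533, -0.5427, 0], -0.1612],
  [0.5, [0.6533, -0.5427, 0], -0.1612],
  [0.5, [0.6533, -0.5427, 0], -0.1612],
  [0.5, [0.6533, -0.5427, 0], -0.1612],
  [0.5, [0.6533, -0.5427, 0], -0.1612],
])

```text
time_s: 3.1
tcp_pos: [0.5438, -0.0576, 0.2314]
orientation: [0.775, 0.632, -0.0, 0.0]
ft_force: [0.4, 0.2, -0.1]
gripper_width: 0.503
gripper_force: 0.0
```

```bash
python3 - <<'E'
from h import *
s=ctrl.sense(); print(s['tcp_pos'],R.from_quat(s['orientation']).as_matrix().round(4),s['joints'].round(2))
for c in('scene','top'):
    im,d=shot(c); P=pts(c,d); X=P.reshape(-1,3)
    m=(np.hypot(X[:,0]-.545,X[:,1]+.057)<.09)&(X[:,2]>.215)&(X[:,2]<.245); print(c,m.sum(),X[m].min(0),X[m].max(0),np.median(X[m],0))
    cv2.imwrite(f'pics/{c}1.png',im[:,:,::-1])
E
```

```text
[ 0.54379917 -0.05762891  0.23140739] [[ 2.016e-01  9.795e-01  0.000e+00]
 [ 9.795e-01 -2.016e-01 -1.000e-04]
 [-1.000e-04  1.000e-04 -1.000e+00]] [ 0.31  0.47 -0.36  1.72  0.2   0.98 -0.33]
scene 77 [ 0.51450754 -0.07367297  0.23273164] [ 0.58085316 -0.05237165  0.2448378 ] [ 0.57047971 -0.06240997  0.23939854]Traceback (most recent call last):
  File "<stdin>", line 5, in <module>
    return umr_minimum(a, axis, None, out, keepdims, initial, where)
ValueError: zero-size array to reduction operation minimum which has no identity
```

View pics/scene1.png

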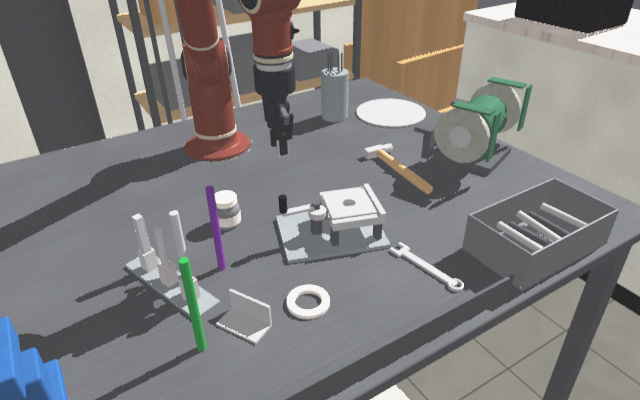

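The gripper hangs directly above the knob, which is at (283,203). Lowering now.

In the tool's units: 0.139 m is 0.1853, 0.125 m is 0.1667.

>>> step_hand([
  [0.5, [0, 0, 0.0667], 0],
  [0.5, [0, 0, 0.1333], 0],
  [0.5, [0, 0, 0.1667], 0],
  [0.5, [0, 0, 0.1853], 0],
  [0.5, [0, 0, 0.1853], 0],
  [0.5, [0, 0, 0.1853], 0],
  [0.3, [0, 0, 0.1853], 0],
  [0.3, [0, 0, 0.1853], 0],
])

```text
time_s: 4.2
tcp_pos: [0.5444, -0.0571, 0.0931]
orientation: [0.775, 0.632, 0.001, 0.001]
ft_force: [0.5, -0.3, 0.6]
gripper_width: 0.301
gripper_force: 0.0
```

```bash
python3 - <<'E'
from h import *
s=ctrl.sense(); print(s['tcp_pos'],s['ft_force'])
Rm=R.from_quat(s['orientation']).as_matrix(); p0=s['tcp_pos']
piv=np.array([.5594,.0155]); a0=.12; th=np.radians(-18.43)
for a in np.linspace(.25,1.6,10):
    g=th+a; w=piv+.075*np.array([np.sin(g),-np.cos(g)]); d=np.r_[w-p0[:2],0]
    t=np.arctan2(np.sin(g),np.cos(g))-np.arctan2(Rm[1,1],Rm[0,1]); print(round(a,2),(Rm.T@d)[:2].round(4),(-t).round(3),w.round(3))
E
```

```text
[ 0.54439123 -0.05709164  0.09311566] [ 0.49276294 -0.31759867  0.62817803]
0.25 [-0.0002  0.0099] -0.13 [ 0.554 -0.059]
0.4 [0.0021 0.0209] -0.28 [ 0.565 -0.059]
0.55 [0.006  0.0314] -0.43 [ 0.576 -0.058]
0.7 [0.0114 0.0413] -0.58 [ 0.587 -0.054]
0.85 [0.0183 0.0502] -0.73 [ 0.597 -0.049]
1.0 [0.0264 0.058 ] -0.88 [ 0.606 -0.043]
1.15 [0.0355 0.0644] -1.03 [ 0.615 -0.035]
1.3 [0.0456 0.0695] -1.18 [ 0.622 -0.026]
1.45 [0.0563 0.073 ] -1.33 [ 0.627 -0.017]
1.6 [0.0674 0.0748] -1.48 [ 0.631 -0.006]
```

In the tool's units: 0.073 m is 0.0973, 0.0715 m is 0.0953, -1.33 rad is -0.2117.

>>> step_hand([
  [0.3, [0, 0.0133, 0], -0.0207],
  [0.3, [0.0027, 0.028, 0], -0.0446],
  [0.3, [0.008, 0.0413, 0], -0.0684],
  [0.3, [0.0147, 0.0547, 0], -0.0923],
  [0.3, [0.024, 0.0667, 0], -0.1162],
  [0.3, [0.0347, 0.0773, 0], -0.1401],
  [0.3, [0.0473, 0.086, 0], -0.1639],
  [0.3, [0.0547, 0.0893, 0], -0.1751],
  [0.3, [0.0607, 0.0927, 0], -0.1878],
  [0.3, [0.068, 0.0953, 0], -0.1989],
  [0.3, [0.0747, 0.0973, 0], -0.2117],
  [0.3, [0.0747, 0.0973, 0], -0.2117],
])

```text
time_s: 5.7
tcp_pos: [0.6241, -0.0199, 0.0917]
orientation: [0.22, 0.975, -0.003, -0.003]
ft_force: [-4.6, -3.2, 2.3]
gripper_width: 0.301
gripper_force: 2.3
```

In the tool's units: 0.0155 m is 0.0207, 0.0135 m is 0.018, -0.15 rad is -0.0239.

>>> step_hand([
  [0.3, [0, 0.0053, 0], -0.008],
  [0.3, [0.0007, 0.0107, 0], -0.0159],
  [0.3, [0.0013, 0.0153, 0], -0.0239],
  [0.3, [0.0013, 0.018, 0], -0.0239],
  [0.3, [0.0013, 0.0207, 0], -0.0239],
  [0.3, [0.0013, 0.0207, 0], -0.0239],
])

```text
time_s: 6.45
tcp_pos: [0.6294, -0.0084, 0.0916]
orientation: [0.148, 0.989, -0.006, -0.003]
ft_force: [-5.8, -6.7, 3.7]
gripper_width: 0.299
gripper_force: 3.9
```

```bash
python3 - <<'E'
from h import *
s=ctrl.sense(); print(s['tcp_pos'],s['ft_force'],s['moment'],R.from_quat(s['orientation']).as_matrix()[:2,1])
E
```

```text
[ 0.62940964 -0.00843323  0.09162014] [-5.82391586 -6.69027661  3.68512415] [-1.3349044   1.05489844 -0.03615142] [0.29200008 0.95634344]
```

In the tool's units: 0.006 m is 0.008, 0.003 m is 0.004.

>>> step_hand([
  [0.3, [0.0007, 0.004, 0], 0],
  [0.3, [0.0007, 0.008, 0], 0],
  [0.3, [0.0007, 0.008, 0], 0],
])

```text
time_s: 6.82
tcp_pos: [0.6319, -0.0034, 0.0917]
orientation: [0.148, 0.989, -0.006, -0.002]
ft_force: [-2.8, -7.7, 2.2]
gripper_width: 0.3
gripper_force: 4.0
```

>>> step_hand([
  [0.3, [0.0007, 0.0053, 0], 0],
  [0.3, [0.0007, 0.0053, 0], 0],
  [0.3, [0.0007, 0.0053, 0], 0],
])

```text
time_s: 7.2
tcp_pos: [0.6321, -0.003, 0.0916]
orientation: [0.149, 0.989, -0.009, -0.002]
ft_force: [-4.0, -12.5, 3.7]
gripper_width: 0.299
gripper_force: 6.3
```

In the tool's units: -0.19 m is -0.2533, -0.165 m is -0.22.

>>> step_hand([
  [0.3, [0, -0.008, 0], 0],
  [0.6, [0, -0.008, 0], 0],
  [0.6, [0, -0.008, 0], 0],
  [0.6, [0, -0.008, 0], 0],
  [0.6, [0, -0.008, -0.0667], 0],
  [0.6, [0, -0.008, -0.1467], 0],
  [0.6, [0, -0.008, -0.22], 0],
  [0.6, [-0.08, -0.0533, -0.22], 0],
  [0.6, [-0.1333, -0.12, -0.22], 0],
  [0.6, [-0.1333, -0.1867, -0.22], 0],
  [0.6, [-0.1333, -0.2533, -0.22], 0],
  [0.6, [-0.1333, -0.2533, -0.22], 0],
  [0.6, [-0.1333, -0.2533, -0.22], 0],
])

```text
time_s: 8.82
tcp_pos: [0.6754, -0.2019, 0.2573]
orientation: [0.145, 0.989, 0.001, -0.0]
ft_force: [-0.2, 0.8, 0.3]
gripper_width: 0.601
gripper_force: 0.0
```

```bash
python3 - <<'E'
from h import *
s=ctrl.sense(); print(s['tcp_pos'],s['joints'].round(2),R.from_quat(s['orientation']).as_matrix().round(4))
for c in('scene','top'):
    im,d=shot(c); P=pts(c,d); print(c,'hole',hole(c,d,P))
    X=P.reshape(-1,3); k=X[(np.hypot(X[:,0]-.63,X[:,1])<.03)&(X[:,2]>.115)&(X[:,2]<.135)]; print('knob',len(k),(k.min(0)+k.max(0))/2)
    cv2.imwrite(f'pics/{c}2.png',cv2.resize((im[130:240,250:380] if c=='top' else im[160:270,255:395])[:,:,::-1],None,fx=5,fy=5,interpolation=cv2.INTER_CUBIC))
E
```

```text
[ 0.67543886 -0.20186677  0.2573288 ] [ 0.61  0.79 -0.78  1.18  0.53  1.37  1.17] [[-9.578e-01  2.873e-01  3.000e-04]
 [ 2.873e-01  9.578e-01  2.000e-03]
 [ 3.000e-04  2.000e-03 -1.000e+00]]
scene hole (array([0.58623553, 0.08896293, 0.077     ]), np.int64(57), np.float64(0.07580870694707531), np.float64(0.024316300562918933))
knob 51 [ 0.63063289 -0.0075896   0.1209387 ]
top hole (array([0.58107062, 0.09255708, 0.077     ]), np.int64(135), np.float64(0.07748036503750977), np.float64(0.02698702771595427))
knob 59 [ 0.62691677 -0.00489742  0.12235222]
```

View pics/top2.png

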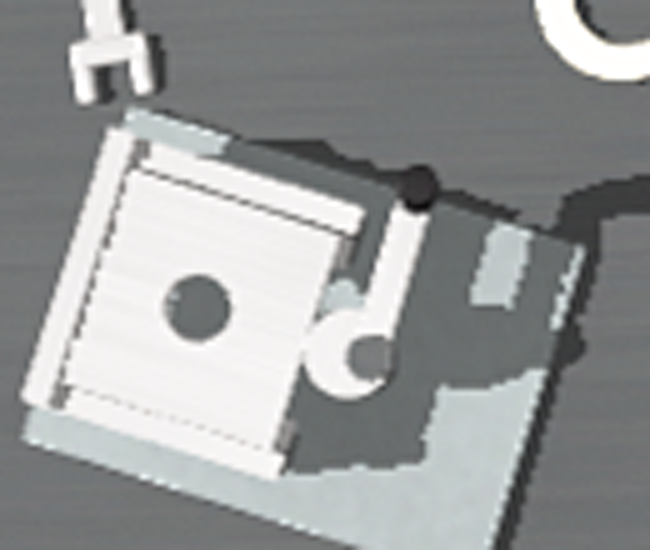

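The top view shows the lever arm pointing along the fixture's +x and the knob at crop (420,187). The plate is up against the fence, and the hole moved 4 mm. Now for the bar.

In the tool's units: -0.1114 m is -0.1485, 0.0385 m is 0.0513.

>>> step_hand([
  [0.6, [0.0267, -0.0747, 0], 0],
  [0.6, [0.0513, -0.1485, 0], 0],
  [0.6, [0.0513, -0.1485, 0], 0],
  [0.6, [0.0513, -0.1485, 0], 0],
  [0.6, [0.0513, -0.1485, 0], 0],
])

```text
time_s: 9.55
tcp_pos: [0.6076, -0.2956, 0.2577]
orientation: [0.143, 0.99, 0.001, 0.0]
ft_force: [0.8, 0.1, 0.4]
gripper_width: 0.599
gripper_force: 0.0
```

```bash
python3 - <<'E'
from h import *
s=ctrl.sense(); print(s['tcp_pos'],R.from_quat(s['orientation']).as_matrix().round(4)[:2])
im,d=shot('scene','scene3'); P=pts('scene',d);X=P.reshape(-1,3)
cv2.imwrite('pics/s3.png',cv2.resize(im[100:330,100:320][:,:,::-1],None,fx=2.5,fy=2.5,interpolation=cv2.INTER_CUBIC))
E
```

```text
[ 0.60759949 -0.29562214  0.25769923] [[-0.9588  0.284   0.0011]
 [ 0.284   0.9588  0.0016]]
```

View pics/s3.png

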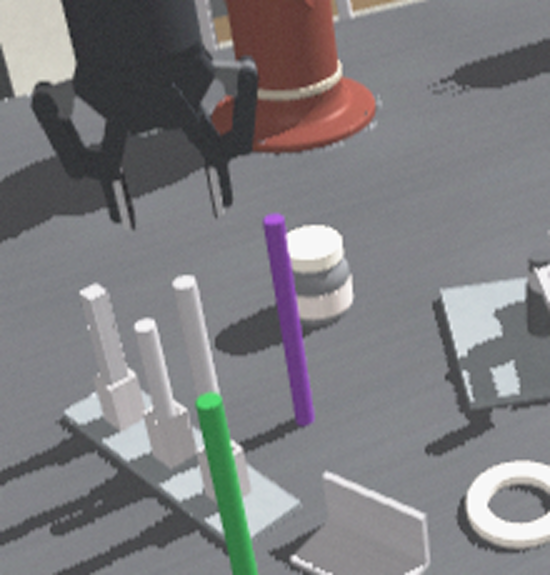

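The fingers straddle the bar line: tips at crop (125,220) and (218,212), bar top at (185,282). Descending and gripping.

In the tool's units: 0.0915 m is 0.122, 0.07 m is 0.0933.

>>> step_hand([
  [0.6, [0.0008, -0.0027, 0.0533], 0],
  [0.6, [0.0008, -0.0027, 0.0933], 0],
  [0.6, [0.0008, -0.0027, 0.122], 0],
  [0.6, [0.0008, -0.0027, 0.122], 0],
  [0.6, [0.0008, -0.0027, 0.122], 0],
])

```text
time_s: 10.22
tcp_pos: [0.6063, -0.2997, 0.167]
orientation: [0.145, 0.989, 0.0, 0.001]
ft_force: [0.5, -0.9, 0.6]
gripper_width: 0.599
gripper_force: 0.0
```

>>> step_hand([
  [0, [0, 0, 0], 0],
  [0, [0, 0, 0], 0],
  [0, [0, 0, 0], 0],
  [0, [0, 0, 0], 0],
  [0, [0, 0, 0], 0],
  [0, [0, 0, 0], 0],
])

```text
time_s: 10.98
tcp_pos: [0.6059, -0.3002, 0.167]
orientation: [0.146, 0.989, 0.0, 0.001]
ft_force: [-0.6, 0.6, 5.1]
gripper_width: 0.17
gripper_force: 58.5
```

>>> step_hand([
  [0, [0, 0, -0.0133], 0],
  [0, [0, 0, -0.0267], 0],
  [0, [0, 0, -0.0467], 0],
  [0, [0, 0, -0.0667], 0],
  [0, [0, 0, -0.1067], 0],
  [0, [0, 0, -0.1467], 0],
  [0, [0, 0, -0.18], 0],
  [0, [0, 0, -0.18], 0],
  [0, [0, 0, -0.18], 0],
])

```text
time_s: 12.1
tcp_pos: [0.6041, -0.3008, 0.2998]
orientation: [0.146, 0.989, -0.0, -0.001]
ft_force: [0.5, -0.1, -3.7]
gripper_width: 0.166
gripper_force: 58.6
```

```bash
python3 - <<'E'
from h import *
s=ctrl.sense(); print(s['time_s'],s['tcp_pos'],R.from_quat(s['orientation']).as_matrix().round(4),s['joints'].round(2))
im,d=shot('scene','scene4'); P=pts('scene',d);X=P.reshape(-1,3)
m=(np.hypot(X[:,0]-.607,X[:,1]+.297)<.03)&(X[:,2]>.12)&(X[:,2]<.29)
for lo in np.arange(.12,.29,.02):
    q=X[m&(X[:,2]>=lo)&(X[:,2]<lo+.02)]
    if len(q): print(lo.round(2),len(q),np.median(q,0),q[:,2].min())
cv2.imwrite('pics/s4.png',cv2.resize(im[60:330,100:320][:,:,::-1],None,fx=2.2,fy=2.2,interpolation=cv2.INTER_CUBIC))
E
```

```text
12.1 [ 0.60414064 -0.30078645  0.29979556] [[-9.574e-01  2.886e-01 -2.700e-03]
 [ 2.886e-01  9.575e-01 -1.000e-04]
 [ 2.600e-03 -9.000e-04 -1.000e+00]] [ 0.81  0.72 -0.81  1.21  0.5   1.41  1.34]
0.14 80 [ 0.6079646  -0.30065619  0.1502436 ] 0.1405649367714915
0.16 87 [ 0.60787902 -0.30073158  0.17020815] 0.1602604764410418
0.18 92 [ 0.60813231 -0.30007831  0.18998439] 0.18009839851586584
0.2 90 [ 0.60772706 -0.30065043  0.20976177] 0.20020956113614474
0.22 99 [ 0.60788613 -0.30095848  0.2302274 ] 0.22021876035346627
0.24 102 [ 0.60780513 -0.30108075  0.25004024] 0.24008138240597288
0.26 106 [ 0.60795074 -0.30064591  0.2701405 ] 0.26018714279458877
0.28 54 [ 0.60810122 -0.30108676  0.28471946] 0.28001437550658165
```

View pics/s4.png

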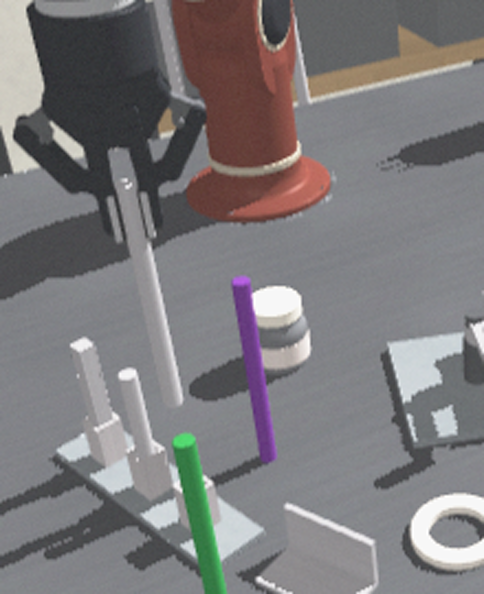

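The bar hangs upright in the pads, its foot at crop (173,403), about 141 mm up, and clear of the rack. Carrying it over to the hole, keeping off the purple bar.

In the tool's units: 0.369 m is 0.492, 0.1325 m is 0.1767.

>>> step_hand([
  [0, [0.0093, 0.04, -0.0067], 0],
  [0, [0.0267, 0.1067, -0.0133], 0],
  [0, [0.0427, 0.1733, -0.0133], 0],
  [0, [0.0633, 0.24, -0.0133], 0],
  [0, [0.08, 0.28, -0.0133], 0],
  [0, [0.1067, 0.3333, -0.0133], 0],
  [0, [0.1333, 0.3867, -0.0133], 0],
  [0, [0.1573, 0.44, -0.0133], 0],
  [0, [0.1707, 0.4773, -0.0133], 0],
  [0, [0.1767, 0.492, -0.0133], 0],
  [0, [0.1767, 0.492, -0.0133], 0],
  [0, [0.1767, 0.492, -0.0133], 0],
  [0, [0.1767, 0.492, -0.0133], 0],
])

```text
time_s: 13.78
tcp_pos: [0.5851, 0.089, 0.3105]
orientation: [0.147, 0.989, -0.0, -0.0]
ft_force: [0.5, -0.3, -3.3]
gripper_width: 0.17
gripper_force: 58.7
```

```bash
cat >> h.py <<'E'
def barfit(c,d,P,z0,z1,near,r=.04):
    # cylinder of radius 8 mm: fit centre to the visible surface, per height slice
    from scipy.optimize import least_squares
    X=P.reshape(-1,3); m=(np.hypot(X[:,0]-near[0],X[:,1]-near[1])<r)&(X[:,2]>z0)&(X[:,2]<z1)
    q=X[m]; zc=(z0+z1)/2; e=np.array(vision.camera_params(c)['eye'])[:2]
    g=np.median(q[:,:2],0); u=(g-e)/np.linalg.norm(g-e); g=g+.006*u
    f=lambda p: np.hypot(q[:,0]-p[0]-p[2]*(q[:,2]-zc),q[:,1]-p[1]-p[3]*(q[:,2]-zc))-.008
    s=least_squares(f,[*g,0,0],loss='soft_l1',f_scale=.001); return s.x,len(q),np.sqrt((s.fun**2).mean()),q[:,2].min()
E
python3 - <<'E'
from h import *
s=ctrl.sense(); print(s['time_s'],s['tcp_pos'],R.from_quat(s['orientation']).as_matrix().round(4))
n=s['tcp_pos'][:2]
for c in('scene','top'):
    im,d=shot(c,c+'5'); P=pts(c,d)
    try:print(c,'bar',barfit(c,d,P,.14,.28,n))
    except Exception as e: print(e)
    X=P.reshape(-1,3); m=(np.hypot(X[:,0]-n[0],X[:,1]-n[1])<.03)&(X[:,2]>.13)&(X[:,2]<.35); print(m.sum())
    print(c,'hole',hole(c,d,P))
im,d=shot('scene');cv2.imwrite('pics/s5.png',cv2.resize(im[50:270,230:420][:,:,::-1],None,fx=2.7,fy=2.7,interpolation=cv2.INTER_CUBIC))
E
```

```text
13.775 [0.58513513 0.08895622 0.31051414] [[-9.566e-01  2.915e-01 -4.000e-04]
 [ 2.915e-01  9.566e-01 -9.000e-04]
 [ 1.000e-04 -1.000e-03 -1.000e+00]]
scene bar (array([ 0.58302235,  0.09053434,  0.00259273, -0.00339502]), 422, np.float64(0.0012878069531518457), np.float64(0.15123879011766772))
927
scene hole (array([0.58599004, 0.08890891, 0.077     ]), np.int64(58), np.float64(0.07588169055718763), np.float64(0.02471319479914907))
Initial guess is outside of provided bounds
0
top hole (array([0.59701671, 0.07312886, 0.077     ]), np.int64(85), np.float64(0.6663653984646689), np.float64(0.03039435837470379))
  return _methods._mean(a, axis=axis, dtype=dtype,
  ret = um.true_divide(
```

View pics/s5.png

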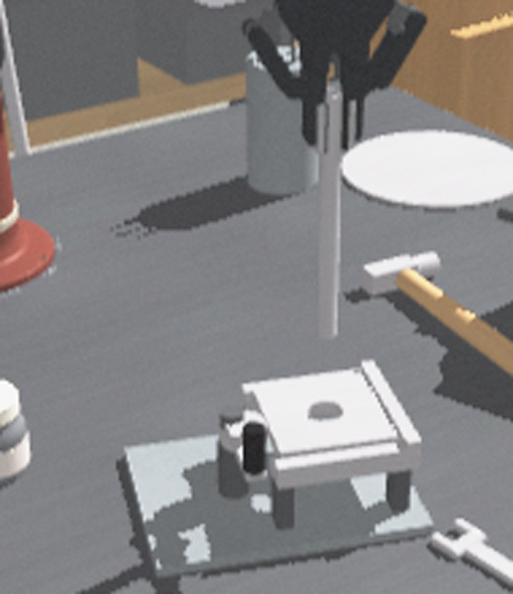

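The bar stands upright above the hole: foot at crop (328,336), hole at (325,410). I'll refine with the hole's outline by colour, averaged over several frames.

```bash
cat >> h.py <<'E'
def holecol(im,near,c='scene',z=.0758):
    # dark ellipse in the white plate: subpixel coverage-weighted centroid
    v,u=np.mgrid[0:400,0:640]; Q=onplane(c,np.stack([u.ravel(),v.ravel()],1),z)
    k=np.hypot(Q[:,0]-near[0],Q[:,1]-near[1])<.021
    g=im.mean(2).ravel()[k]; w=np.clip((np.percentile(g,90)-g)/(np.percentile(g,90)-np.percentile(g,10)),0,1); w[w<.15]=0
    return (Q[k]*w[:,None]).sum(0)[:2]/w.sum(), w.sum()/k.sum()*np.pi*.021**2
E
python3 - <<'E'
from h import *
n=ctrl.sense()['tcp_pos'][:2]; H=[];B=[]
for i in range(6):
    im,d=shot('scene'); P=pts('scene',d)
    h,a=holecol(im,(.584,.090)); H.append([*h,np.sqrt(a/np.pi)*2])
    b=barfit('scene',d,P,.16,.27,n,.03); B.append([*b[0],b[2],b[3]])
print('hole',np.mean(H,0),np.std(H,0)); print('bar',np.mean(B,0).round(5),np.std(B,0).round(5)); print(ctrl.sense()['tcp_pos'])
print(im[195:212,338:362].mean(2).astype(int))
E
```

```text
hole [0.58283598 0.09177015 0.02828577] [9.87373552e-06 1.59237874e-05 3.43314003e-05]
bar [ 0.58258  0.09226 -0.00099 -0.0035   0.00136  0.16044] [7.00e-05 3.50e-04 2.20e-03 1.97e-03 4.00e-05 3.40e-04]
[0.58472354 0.09093448 0.31088814]
[[240 240 240 240 240 240 240 240 240 240 240 239 239 239 239 239 239 239
  239 239 239 239 239 239]
 [240 240 239 240 239 240 239 239 239 240 240 240 240 240 239 240 240 240
  240 240 240 240 240 240]
 [239 240 240 240 240 240 240 240 240 241 241 240 240 240 240 241 240 241
  240 241 240 240 240 240]
 [241 240 241 240 240 241 241 241 238 232 222 217 218 216 222 222 235 240
  240 240 239 239 239 240]
 [241 241 241 241 241 241 241 227 201 186 167 154 154 154 163 164 195 222
  241 240 240 240 241 241]
 [241 241 240 241 241 241 232 180 144 146 147 149 148 146 144 146 142 165
  229 241 241 241 241 241]
 [240 241 240 240 240 241 203 154 147 145 145 146 149 147 144 145 141 139
  182 235 240 240 239 240]
 [240 240 240 240 240 235 181 145 144 144 143 142 144 143 145 143 141 134
  146 230 239 239 239 239]
 [240 239 240 240 239 238 181 142 139 138 138 138 142 
[... 155 characters left out ...]
39 239 239 239 239 219 222 198 197 167 186 201 194 206 211 224 231
  239 239 239 239 239 239]
 [240 239 239 239 239 239 240 239 234 234 226 231 236 233 235 236 239 239
  240 239 240 239 240 240]
 [239 239 238 238 238 239 239 239 239 239 239 239 239 240 240 239 240 240
  240 240 240 240 240 240]
 [238 239 239 239 239 239 239 239 239 240 239 240 239 240 240 240 239 240
  240 240 240 240 240 240]
 [238 239 239 239 239 239 239 239 239 239 239 240 240 240 239 239 239 239
  240 239 240 240 240 239]
 [239 239 238 238 239 239 238 239 239 239 239 239 240 240 240 239 240 240
  241 240 240 240 240 240]
 [238 238 238 238 238 239 239 239 239 239 240 240 240 240 240 240 240 240
  240 240 240 239 240 240]]
```

The bar is within about 0.6 mm of the hole's centre in the same camera. I'll lower it to just above the plate and check again.

In the tool's units: 0.061 m is 0.0813, 0.055 m is 0.0733.

>>> step_hand([
  [0, [0, 0, 0.0267], 0],
  [0, [0, 0, 0.0533], 0],
  [0, [0, 0, 0.0733], 0],
  [0, [0, 0, 0.0813], 0],
  [0, [0, 0, 0.0813], 0],
  [0, [0, 0, 0.0813], 0],
  [0, [0, 0, 0.0813], 0],
  [0, [0, 0, 0.0813], 0],
])

```text
time_s: 15.22
tcp_pos: [0.5849, 0.091, 0.2502]
orientation: [0.146, 0.989, 0.0, 0.0]
ft_force: [0.3, -0.9, -3.3]
gripper_width: 0.171
gripper_force: 58.8
```

```bash
python3 - <<'E'
from h import *
s=ctrl.sense();n=s['tcp_pos'][:2]; B=[]
for i in range(6):
    im,d=shot('scene'); P=pts('scene',d)
    b=barfit('scene',d,P,.10,.21,n,.03); B.append([*b[0],b[2],b[3]])
print('bar',np.mean(B,0).round(5),np.std(B,0).round(5)); s=ctrl.sense();print(s['tcp_pos'],s['ft_force'],R.from_quat(s['orientation']).as_matrix().round(4))
X=P.reshape(-1,3);m=(np.hypot(X[:,0]-n[0],X[:,1]-n[1])<.012)&(X[:,2]>.08); print('foot z',X[m][:,2].min())
cv2.imwrite('pics/s6.png',cv2.resize(im[130:250,290:410][:,:,::-1],None,fx=5,fy=5,interpolation=cv2.INTER_CUBIC))
E
```

```text
bar [ 0.58258  0.09256 -0.00091 -0.0028   0.00137  0.10024] [7.00e-05 7.00e-05 2.66e-03 2.83e-03 4.00e-05 1.00e-04]
[0.58474123 0.09093507 0.2498881 ] [-0.14626933  0.3242211  -3.33222509] [[-9.575e-01  2.886e-01  1.000e-04]
 [ 2.886e-01  9.575e-01  1.000e-04]
 [-1.000e-04  1.000e-04 -1.000e+00]]
foot z 0.09004145008400666
```

View pics/s6.png

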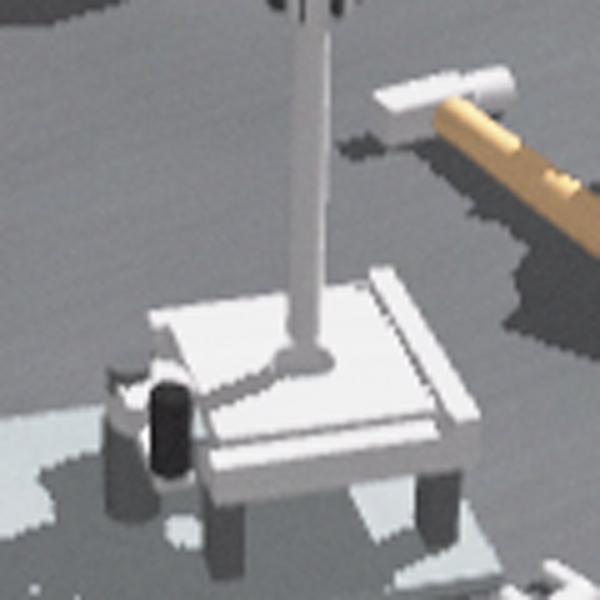

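The bar's foot is at crop (306,335) and the hole at (305,358), centred laterally, with the foot 90 mm up as computed. Lowering through the hole.

In the tool's units: 0.0534 m is 0.0712, -0.0005 m is -0.0007.

>>> step_hand([
  [0, [-0.0007, -0.0007, 0], 0],
  [0, [-0.0007, -0.0007, 0.0133], 0],
  [0, [-0.0007, -0.0007, 0.0267], 0],
  [0, [-0.0007, -0.0007, 0.04], 0],
  [0, [-0.0007, -0.0007, 0.0533], 0],
  [0, [-0.0007, -0.0007, 0.064], 0],
  [0, [-0.0007, -0.0007, 0.0712], 0],
  [0, [-0.0007, -0.0007, 0.0712], 0],
  [0, [-0.0007, -0.0007, 0.0712], 0],
  [0, [-0.0007, -0.0007, 0.0712], 0],
  [0, [-0.0007, -0.0007, 0.0712], 0],
])

```text
time_s: 16.9
tcp_pos: [0.5852, 0.0903, 0.1967]
orientation: [0.146, 0.989, 0.0, 0.0]
ft_force: [0.5, 0.4, -2.8]
gripper_width: 0.167
gripper_force: 58.8
```

```bash
python3 - <<'E'
from h import *
s=ctrl.sense();n=s['tcp_pos'][:2]; B=[]
for i in range(6):
    im,d=shot('scene'); P=pts('scene',d)
    b=barfit('scene',d,P,.085,.17,n,.03); B.append([*b[0],b[2]])
print('bar',np.mean(B,0).round(5)); s=ctrl.sense();print(s['tcp_pos'],s['ft_force'],s['moment'],np.abs(s['qd']).max(),s['gripper_width'])
imt,dt=shot('top')
X=P.reshape(-1,3)
near=lambda q,r:(np.hypot(X[:,0]-q[0],X[:,1]-q[1])<r)
k=X[near((.63,-.006),.03)&(X[:,2]>.115)&(X[:,2]<.135)]; print('knob',(k.min(0)+k.max(0))/2)
k=X[near((.584,.091),.02)&(X[:,2]>.071)&(X[:,2]<.079)]
cv2.imwrite('pics/s7.png',cv2.resize(im[150:250,300:400][:,:,::-1],None,fx=6,fy=6,interpolation=cv2.INTER_CUBIC))
E
```

```text
bar [ 0.5829   0.0918  -0.00307 -0.00095  0.00137]
[0.58507259 0.09034035 0.19648981] [ 0.10922415 -0.47893735 -2.7026944 ] [-0.00528971 -0.04593616 -0.0033382 ] 0.00238810391897484 0.17225118142754645
knob [ 0.6299174  -0.00789908  0.12061648]
```

View pics/s7.png

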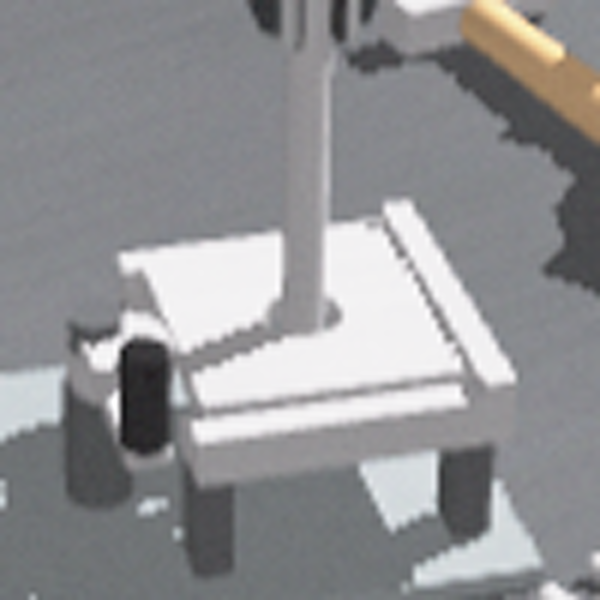

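Bar columns 283–328 against hole columns 268–341, so it is centred laterally, and the wrist force shows no contact. One check remains along the viewing direction, using the bar's midline depth.

```bash
python3 - <<'E'
from h import *
im,d=shot('scene'); P=pts('scene',d); e=np.array(vision.camera_params('scene')['eye'])[:2]
u=np.array([.583,.091])-e; u/=np.linalg.norm(u); w=np.array([-u[1],u[0]])
X=P.reshape(-1,3); c=np.array([.5829,.0918]); r=X[:,:2]-c; a=r@u; b=r@w
m=(X[:,2]>.09)&(X[:,2]<.165)&(np.hypot(a,b)<.02)
for lo in np.arange(-.010,.010,.002):
    k=m&(b>=lo)&(b<lo+.002); print(lo.round(3),k.sum(),np.median(a[k]).round(4) if k.any() else '', 'ideal',-np.sqrt(max(0,.008**2-(lo+.001)**2)).__round__(4))
# plate height bias near the hole, and hole centre in that frame
k=(np.hypot(a,b)>.02)&(np.hypot(a,b)<.035)&(abs(X[:,2]-.077)<.004); print('plate z',np.median(X[k][:,2]),'view dir',u)
v,uu=np.mgrid[0:400,0:640]
Q=onplane('scene',np.stack([uu.ravel(),v.ravel()],1)[k],.0758); print('depth vs ray shift along u',np.median((X[k][:,:2]-Q[:,:2])@u))
E
```

```text
-0.01 0  ideal -0.0
-0.008 27 -0.0025 ideal -0.0039
-0.006 25 -0.006 ideal -0.0062
-0.004 27 -0.0069 ideal -0.0074
-0.002 29 -0.0085 ideal -0.0079
0.0 29 -0.0078 ideal -0.0079
0.002 29 -0.0069 ideal -0.0074
0.004 29 -0.0054 ideal -0.0062
0.006 26 -0.0023 ideal -0.0039
0.008 0  ideal -0.0
plate z 0.07650178261599327 view dir [-0.81253864  0.58290733]
depth vs ray shift along u -0.0010439896708744258
```

The manual's scale: shifts go in shares of 75 cm and turns go in shares of 2 pi rad. Converting my numbers, -0.0006 m is -0.0008.

>>> step_hand([
  [0, [-0.0008, 0, 0], 0],
  [0, [-0.0008, 0, 0], 0],
  [0, [-0.0008, 0, 0], 0],
  [0, [-0.0008, 0, 0], 0],
])

```text
time_s: 17.8
tcp_pos: [0.5856, 0.0902, 0.1965]
orientation: [0.146, 0.989, 0.0, -0.0]
ft_force: [-0.5, 0.6, -2.3]
gripper_width: 0.172
gripper_force: 58.8
```

```bash
python3 -c "
from h import *
s=ctrl.sense();print(s['tcp_pos'],s['ft_force'],abs(s['qd']).max());print(workorder.job_done())"
```

```text
[0.58563563 0.0901586  0.19645119] [-0.52167537  0.57300524 -2.251578  ] 0.0017459903490395009
the job is handed in; nothing more can be done
None
```

Job handed in at about 18 s: the lever was swung to its stop and the plate clamped, and the long bar is held upright and still, within about 1 mm of the hole's centre by camera, foot computed at about 37.5 mm, with no contact showing in the wrist force.

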